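# Crank the grinder's worm-driven dial one number coarser and push its grounds bin home

## Task

Get the coffee grinder ready for a coarser brew: turn the small handwheel on top of it counter-clockwise (seen from above), several turns, until the red line on the dial stands right under the yellow pointer, and push the grounds bin into the bay below until it sits flat, square and fully home. Leave the handwheel and bin free, and leave the cup, formula box, drying rack and scoop where they stand.

Things in the scene. Friction and masses are not known exactly. Their poses are not given: they have to be found in the camera images.
- grinder: white coffee grinder fixed to the counter, 285 mm long, 120 mm wide, 305 mm high with its handle. Origin on the counter under its middle; its front (dial, bin bay) faces its own -x, z up. Burr shaft along x at 165 mm height. The dial's front stands at x = -97 mm, its lowest point 109 mm high; bean funnel 62 mm wide at x = -4 mm, y = 0, its rim 252 mm high, below the wheel.
- bay (a point): foot of the flat stop at the back of the bin bay: x = -20 mm, y = 0 of the grinder, counter height. The bay is open at the front and floored by the counter; its cheeks, 60 mm high, stand 90 mm apart inside (y = -45 to 45 mm) from the mouth at x = -120 mm back to the stop; flared lips ahead of the mouth reach x = -149 mm and open to about 118 mm.
- dial (a joint): grind dial, black drum 112 mm in diameter on the burr shaft; 15 lines on its rim 0.419 rad apart, fourteen white, one red. Rad: 0 when the red line is under the pointer; starts at -0.50 to -0.34 (red line towards the grinder's +y); grows as the handwheel turns counter-clockwise, 0.105 rad a turn. Only the worm (60:1) moves it; it stays where left.
- red_line (a point): the red line, 3.6 mm wide, on the rim of the dial drum, 56 mm from the shaft axis
- pointer (a point): tip of the fixed yellow pointer, 3 mm wide, over the top of the dial at x = -77 mm, y = 0 of the grinder; the red line belongs straight below this point
- handwheel (a joint): angle of the handwheel in rad, grows counter-clockwise seen from above; always 60 times the dial's value, so it must rise to 0 (starts at -30 to -20.5). Black disc of 80 mm diameter on the vertical worm shaft; takes about 2 to 3 N at the handle and stops when no longer pushed.
- wheel_axis (a point): centre of the handwheel's top face, on its vertical axis, 262 mm above the counter, at x = -54 mm, y = -63 mm of the grinder
- handle_mid (a point): orange upright handle that revolves freely on the handwheel, 19 mm in diameter, 41 mm high, its axis 29 mm off the wheel's axis; this point lies on its axis 285 mm above the counter; its top is at 304 mm. Can be pushed round from behind with closed fingers, or held while it revolves.
- bin: loose grey open grounds bin, 140 mm long (x), 84 mm wide (y), 70 mm high, about 0.32 kg, on the counter in front of the bay, skewed. Origin at the centre of its underside, its front faces its own -x. Fully home its back touches the stop: origin at x = -90 mm, y = 0 of the grinder, axes parallel, front standing 40 mm out of the cheeks.
- bin_pull (a point): black block handle in the middle of the bin's front: 40 mm wide (y), standing 25 mm out of the front face, from 20 to 60 mm above the counter. This point is the centre of its top, 82 mm ahead (-x) of the bin's origin. The front face can be pushed on both sides of it.
- sippy_cup: green sippy cup with white lid and two side handles, 79 mm in diameter, 131 mm over the handles, 132 mm high, origin under its middle; leave alone
- formula_box: white formula container with a flip lid, 111 x 131 mm, 176 mm high, origin under its middle; leave alone
- drying_rack: clear acrylic drying rack with slots and two white bottle caps in it, 150 x 200 mm, 65 mm high, origin under its middle; leave alone
- scoop: steel measuring scoop, 40 mm cup 26 mm high with a handle to -x, 123 mm long, origin under its cup; leave alone
Mind the look-alikes: they are no part of the job. There is more than one size of the bin; the job needs the middle-sized.

How it is judged:
At the end, for the whole second after the job is handed in: the red line is under the pointer within 0.045 rad of the dial (2.5 mm at the rim), and the bin stands flat on the counter in the bay, its back within 4 mm of the stop, within 5 mm of the middle and 0.05 rad of square; handwheel and bin at rest (value of joint dial between -0.045 and 0.045 rad and x of bin in the frame of grinder above -0.094 m and y of bin in the frame of grinder between -0.005 and 0.005 m and angle between the x axis of bin and the x axis of grinder, either way round below 0.05 rad and angle between bin's own z axis and vertical below 0.03 rad and height (world z) of bin below 0.004 m and linear speed of bin below 0.01 m/s and velocity of joint handwheel between -0.1 and 0.1 rad/s); the robot touches nothing.
It fails at once if the sippy cup, formula box, drying rack or scoop is moved more than 20 mm (distance of any of sippy_cup, formula_box, drying_rack, scoop from where it was at the start of the episode above 0.02 m).
It also fails if it takes over 67 s, if anything falls off the work surface, if the arm or the gripper's body presses on something with over 40 N, if the wrist force passes 120 N, or if a joint passes its speed limit or range.

## Robot

A 6-joint arm with a two-finger parallel gripper is mounted at the origin on the work surface. World frame = base frame: x ahead of the robot, y to its left, z up, the work surface at z = 0. Lengths are in m, angles in rad, forces in N, time in s.
With the tool pointing down it reaches from about 0.3 to 0.875 m from the base axis. Payload 6.4 kg.
Tool frame: the origin (TCP) lies midway between the tips of the shut fingers; the grasp point (between the pads) lies 19 mm behind it; z points along the fingers, y is the line along which they close (so a half turn about z gives the same grasp; the last joint's range is limited). The gripper opens to 85 mm and grips with 20 to 120 N. Pads are 22 mm wide; open, the fingers measure 114 mm over their backs; the gripper's body (76 mm by 85 mm) begins 54 mm behind the grasp point. The pads swing forward as they close: fully open they stand 13 mm farther back than shut.
Start: joints at [-1.364, 0.181, 1.607, -0, 1.354, -0.206], TCP at [0.231, -0.527, 0.231] pointing down, gripper open.
Joint ranges: [-2.99, 2.99], [-0.89, 2.07], [0.3, 2.58], [-1.14, 4.28], [0, 2.63], [-3.12, 3.12]. Speed limits (rad/s): [2.57, 2.57, 3.01, 3.14, 3.14, 3.14].

## Interface

Orientations are given as a unit quaternion [w, x, y, z].
In Python, from bench import status, camera, ctrl gives the robot as it stands. The module is installed in compiled form; this text tells all that it offers.
- The arm moves only by the shell command python3 -m handwheel 'ROWS'. ROWS is JSON, a list that holds one entry, the list of rows, each a list of 7 numbers: the opening, from -1 (shut) to 1 (fully open), then the shift along the tool's x, y, z in cm, then the turn, a rotation vector about the tool's x, y, z in degrees. A call has 1 to 10 rows; each row is the pose to reach, as a shift and turn from the pose commanded when the call began, along the tool's axes at that moment; what a row does not reach only later rows make up. A row lasts 1/8 s, in which the tool goes at most 62.5 mm and 10.7 degrees, less where a joint would pass 70% of its speed; a pose out of reach is approached as far as the arm can. A call with a gripper value outside its range is refused whole. The fingers move at their own pace and stop on an object; the grip force is fixed at half the most. Time passes only in rows, so rows that repeat a pose let the fingers close. It gives the time, the measured TCP pose, the force, the opening and the grip force at its end, in the units of the state.
- status.get_obs(): the state, without advancing time (a new reading comes with each control period).
- camera(name): name is "side" or "top" or "wrist"; returns a dict with "frame" (480x640x3 uint8, blue, green, red), "depth" (480x640 float32, m along the optical axis (not along the pixel's ray), 0 where there is no reading), "fx", "fy", "cx", "cy" (pixels), "dist" ([k1, k2, p1, p2, k3] as OpenCV has them; the pictures are not rectified), "extrinsics" (4x4, takes a point from camera to world coordinates); the wrist camera has in their place "hand_eye" (4x4, takes a point from camera to tool coordinates, whose origin is the TCP and whose axes are the flange's). Camera axes: x right, y down, z forward; pixel columns grow to the right and rows downward; lengths in m; the calibration is good to about 2 mm. A picture is of the moment at which its call begins: read the wrist's pose just before it.
- ctrl.hand_in(): hands the job in; it is judged then, once.
The state is a dict: "time_s": time; "q": joint angles; "dq": joint speeds; "joint_efforts": joint torques, N m; "eef_pos": TCP position; "eef_rot": TCP orientation; "wrist_force": force on the tool from outside, world axes, zero at the start; "torque": the same for the moment, N m; "opening": opening from 0.0 (shut) to 1.0 (fully open); "grasp_force": force on a finger pad.
Only numpy, scipy, OpenCV 4.12 (cv2) and the standard library are available. Lean on these libraries where they do the work, as an engineer would, in place of code of your own. Each camera call takes 0.05 s, during which the arm holds its last target. There are 200 camera calls.

## Working session

There is one attempt and no reset: what is moved stays moved. The work goes in short steps, Python scripts to look and compute and a shell command to move; the robot and the scene stay as the last step left them, time stands still between calls to the robot, and variables do not carry over. Pictures are saved under pics/ and viewed, at most 10 in all, crops included, and the job is handed in when it is done.

```bash
mkdir -p pics
cat > h.py <<'E'
import numpy as np, cv2
from bench import status, camera, ctrl
from scipy.spatial.transform import Rotation as R
def ext(c):
    if "extrinsics" in c: return np.array(c["extrinsics"])
    o=c["obs"]; w,x,y,z=o["eef_rot"]; T=np.eye(4); T[:3,:3]=R.from_quat([x,y,z,w]).as_matrix(); T[:3,3]=o["eef_pos"]
    return T@np.array(c["hand_eye"])
def cam(n):
    o=status.get_obs(); c=camera(n); c["obs"]=o; c["T"]=ext(c); c["K"]=np.array([[c["fx"],0,c["cx"]],[0,c["fy"],c["cy"]],[0,0,1.]]); c["D"]=np.array(c["dist"],float); return c
def rays(c,p):
    u=cv2.undistortPoints(np.array(p,float).reshape(-1,1,2),c["K"],c["D"]).reshape(-1,2)
    return np.c_[u,np.ones(len(u))]@c["T"][:3,:3].T
def onz(c,p,z):
    d=rays(c,p); o=c["T"][:3,3]; return o+d*((z-o[2])/d[:,2])[:,None]
def dep(c,p):
    return np.array([c["T"][:3,3]+r*c["depth"][int(v),int(u)] for (u,v),r in zip(p,rays(c,p))])
def proj(c,P):
    Ti=np.linalg.inv(c["T"]); return cv2.projectPoints(np.array(P,float).reshape(-1,3),cv2.Rodrigues(Ti[:3,:3])[0],Ti[:3,3],c["K"],c["D"])[0].reshape(-1,2)
E
python3 - <<'E'
from h import *
for n in("side","top"):
    c=cam(n); cv2.imwrite(f"pics/{n}0.png",c["frame"]); print(n,c["T"].round(3).tolist(),c["fx"])
print(status.get_obs())
E
```

```text
side [[-0.749, -0.49, 0.446, 0.005], [-0.662, 0.543, -0.516, 0.642], [0.01, -0.682, -0.732, 1.071], [0.0, 0.0, 0.0, 1.0]] 503.9538972811197
top [[-0.001, -0.975, 0.222, 0.197], [-1.0, 0.001, 0.001, 0.008], [-0.001, -0.222, -0.975, 1.86], [0.0, 0.0, 0.0, 1.0]] 581.8989614086925
{'time_s': 0.1, 'q': array([-1.36428728e+00,  1.81472774e-01,  1.60792701e+00, -1.90772307e-05,
        1.35379453e+00, -2.06310273e-01]), 'dq': array([-3.92333501e-04, -2.78070322e-04, -3.08668677e-03,  6.35278865e-04,
        1.20774171e-03, -7.06621668e-05]), 'joint_efforts': array([ 3.43582315e-04, -4.45874476e+01, -3.52240062e+01, -2.64257915e-04,
        4.15692368e-03, -7.64932736e-06]), 'eef_pos': array([ 0.23058531, -0.52618818,  0.23046167]), 'eef_rot': array([-8.00826980e-04,  9.78772315e-01,  2.04949052e-01, -9.39285409e-06]), 'wrist_force': array([-0.06041863, -0.41050821,  0.21689648]), 'torque': array([ 1.96050355e-02, -1.48071797e-05,  1.52690739e-02]), 'grasp_force': 0.0, 'opening': 1.0022525622687828}
```

View pics/side0.png

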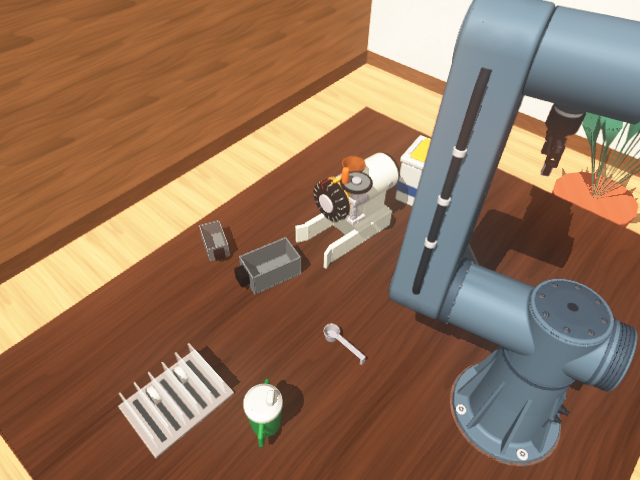

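View pics/top0.png

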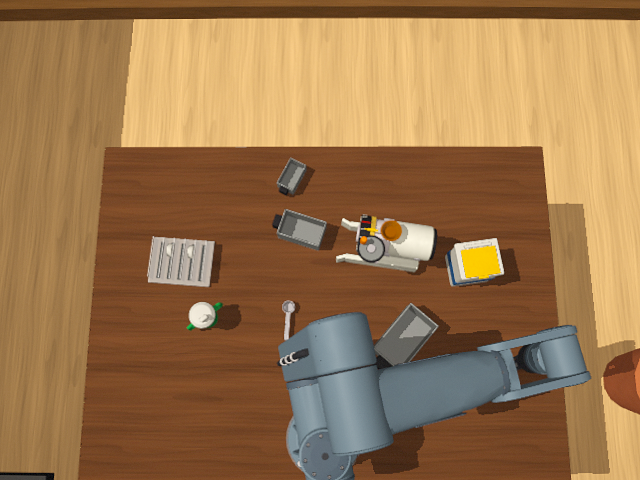

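Picture shows, in the top view, three bins: small at (292,176), middle at (302,229), large at (407,335). The large one could be told from the middle only by size. The grinder has its wheel at (371,248), funnel at (392,231) and mouth facing left. I'll measure the candidates and check a crop.

Run:
```python
from h import *
c=cam("top"); f=c["frame"]; h=cv2.cvtColor(f,cv2.COLOR_BGR2HSV)
# grey mask: low saturation
m=((h[...,1]<60)).astype(np.uint8)*255
m=cv2.morphologyEx(m,cv2.MORPH_OPEN,np.ones((3,3)))
for r,n in(((270,150,45,50),'small'),((270,205,62,50),'mid'),((375,300,65,66),'large')):
    x,y,w,hh=r; s=np.zeros_like(m); s[y:y+hh,x:x+w]=m[y:y+hh,x:x+w]
    k=max(cv2.findContours(s,0,2)[0],key=cv2.contourArea)
    P=onz(c,k.reshape(-1,2),0.07); rr=cv2.minAreaRect((P[:,:2]*1000).astype(np.float32)); print(n,rr, cv2.boundingRect(k))
o=((h[...,0]<18)&(h[...,1]>190)&(h[...,2]>150)).astype(np.uint8)
_,_,st,ce=cv2.connectedComponentsWithStats(o[200:280,330:450]); print(st,ce+[330,200])
print("wheel",onz(c,[[371,248]],.262),"funnel",onz(c,[[392,231]],.252))
cv2.imwrite("pics/crop1.png",cv2.resize(f[150:290,265:445],None,fx=4,fy=4,interpolation=cv2.INTER_CUBIC))
```

```text
small ((814.4371948242188, 107.36631774902344), (66.58441925048828, 118.9809341430664), 63.159202575683594) (277, 158, 29, 36)
mid ((644.0110473632812, 82.04466247558594), (163.38238525390625, 96.8771743774414), 71.7052230834961) (273, 210, 53, 40)
large ((309.92669677734375, -250.48748779296875), (194.15362548828125, 184.27674865722656), 89.79930114746094) (375, 304, 65, 62)
[[   0    0  120   80 9305]
 [  32   21    8    2   13]
 [  51   21   21   20  250]
 [  30   36    7    8   32]] [[389.5544331  239.77291779]
 [365.30769231 221.53846154]
 [392.144      230.24      ]
 [362.84375    239.78125   ]]
wheel [[ 0.53771854 -0.13134441  0.262     ]] funnel [[ 0.58920425 -0.19300475  0.252     ]]
```

View pics/crop1.png

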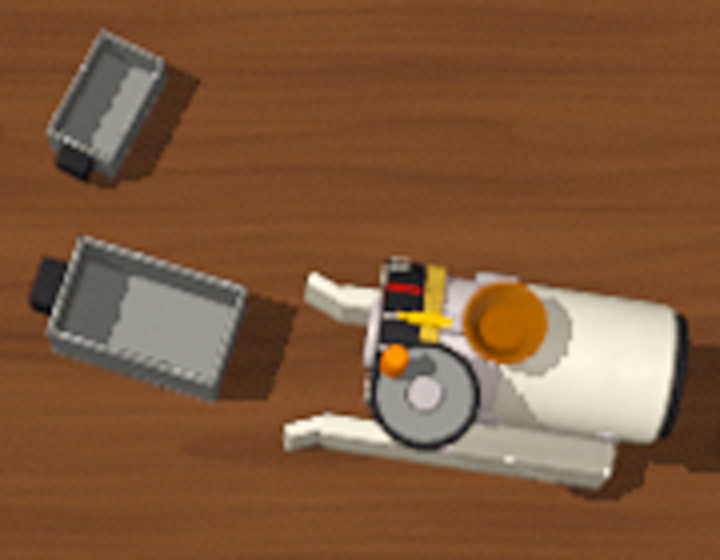

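The crop confirms the choice: the middle bin at (302,229) is about 140x84 mm, against a small one and a large one. The orange handle is at (362,240), the red line near (366,221), and the pointer at (372,230). Now I'll plan a close wrist view.

```bash
cat >> h.py <<'E'
def plan(pos,yaw,o=None,quiet=False):
    """target TCP pos, tool x heading yaw(deg), pointing down -> shift cm, rotvec deg in current tool frame"""
    o=o or status.get_obs(); w,x,y,z=o["eef_rot"]; A=R.from_quat([x,y,z,w])
    a=np.radians(yaw); B=R.from_matrix(np.array([[np.cos(a),np.sin(a),0],[np.sin(a),-np.cos(a),0],[0,0,-1.]]))
    s=A.inv().apply(np.array(pos)-o["eef_pos"])*100; r=np.degrees((A.inv()*B).as_rotvec()); return s.round(2),r.round(2)
E
python3 - <<'E'
from h import *
c=cam("wrist"); print(np.array(c["hand_eye"]).round(3),c["fx"])
print(plan([.57,-.11,.43],82))
E
```

```text
[[ 0.    -0.957 -0.291  0.074]
 [ 1.     0.    -0.    -0.   ]
 [ 0.    -0.291  0.957 -0.142]
 [ 0.     0.     0.     1.   ]] 367.24354023949996
(array([ 47.8 , -24.55, -19.89]), array([-5.000e-02, -4.000e-02, -5.835e+01]))
```

Run:
```python
from h import *
print(plan([.58,-.02,.43],82))
```

```text
(array([ 52.32, -32.39, -19.88]), array([-5.000e-02, -4.000e-02, -5.835e+01]))
```

```bash
python3 -m handwheel '[[[1,2,-1,-6,0,0,-5],[1,6,-4,-11,0,0,-11],[1,11,-7,-15,0,0,-18],[1,16,-10,-18,0,0,-25],[1,21,-13,-20,0,0,-32],[1,27,-17,-20,0,0,-40],[1,34,-21,-20,0,0,-48],[1,40,-25,-20,0,0,-55],[1,46,-28,-20,0,0,-58.3],[1,52.3,-32.4,-20,0,0,-58.3]]]'
python3 -m handwheel '[[[1,0,0,0,0,0,0],[1,0,0,0,0,0,0],[1,0,0,0,0,0,0]]]'
python3 - <<'E'
from h import *
c=cam("wrist"); cv2.imwrite("pics/w1.png",c["frame"]); import pickle; pickle.dump(c,open("w1.pkl","wb"))
E
```

```text
time_s: 1.45
eef_pos: [0.5393, -0.0798, 0.4311]
eef_rot: [0.0, 0.755, 0.656, -0.0]
wrist_force: [0.7, -0.7, 0.1]
opening: 0.996
grasp_force: 0.0
time_s: 1.82
eef_pos: [0.5379, -0.0829, 0.4312]
eef_rot: [0.0, 0.756, 0.655, -0.0]
wrist_force: [-0.2, -0.1, 0.1]
opening: 0.999
grasp_force: 0.0
```

View pics/w1.png

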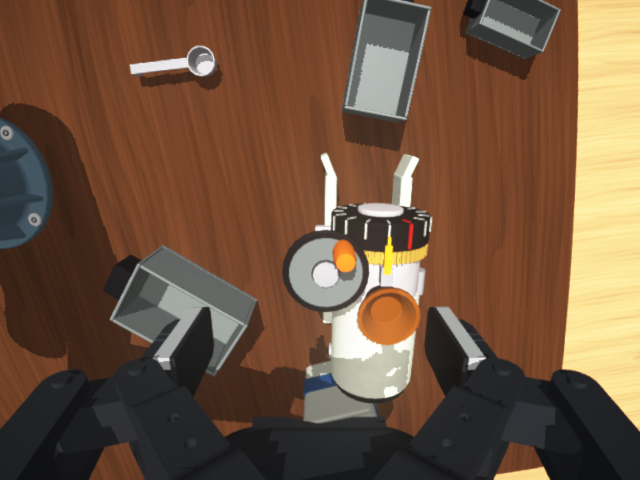

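The wrist view shows the wheel centre at about (326,271), handle top (343,247), funnel (389,316), red line (411,233), pointer (388,255), lips (325,160)/(408,162), and the middle bin with rim corners at about (364,0), (430,10), (407,120) and (345,110).

```bash
cat > meas.py <<'E'
from h import *
import sys,pickle
c=pickle.load(open("w1.pkl","rb")); f=c["frame"]; h=cv2.cvtColor(f,cv2.COLOR_BGR2HSV)
def fit(mask,z,pt):
    n,l=cv2.connectedComponents(mask.astype(np.uint8)); m=(l==l[pt[1],pt[0]]).astype(np.uint8)
    k=max(cv2.findContours(m,0,1)[0],key=cv2.contourArea); hull=cv2.convexHull(k).reshape(-1,2)
    P=onz(c,hull,z); (a,r)=cv2.minEnclosingCircle((P[:,:2]*1000).astype(np.float32)); return a,r,cv2.boundingRect(k)
org=(h[...,0]<18)&(h[...,1]>170)&(h[...,2]>90)
print("funnel",fit(org,.252,(389,297)))
print("handle",fit(org,.304,(343,247)))
print("wheelgrey",fit((h[...,1]<70)&(h[...,2]>90)&(h[...,2]<200),.262,(310,262)))
dark=(h[...,2]<75)
print("rim",fit(dark,.262,(287,271)))
red=((h[...,0]<6)|(h[...,0]>174))&(h[...,1]>190)&(h[...,2]>120); red[:200]=0;red[260:]=0
ys,xs=np.nonzero(red[:,395:430]); print("red",xs.mean()+395,ys.mean(),xs.min()+395,xs.max()+395,ys.min(),ys.max())
# cheeks: white pixels rows
w=(h[...,1]<60)&(h[...,2]>130)
for y in (160,170,180,190,200): 
    x=np.nonzero(w[y,315:425])[0]+315; g=np.split(x,np.nonzero(np.diff(x)>1)[0]+1); print(y,[(a[0],a[-1]) for a in g if len(a)])
g=(h[...,1]<75); s=np.zeros(g.shape,np.uint8); s[:135,335:440]=g[:135,335:440]
k=max(cv2.findContours(s,0,1)[0],key=cv2.contourArea); P=onz(c,k.reshape(-1,2),.07); print("bin",cv2.approxPolyDP(k,5,True).reshape(-1,2).tolist())
print(np.c_[onz(c,cv2.approxPolyDP(k,5,True).reshape(-1,2),.07)[:,:2]].round(4).tolist())
print(c["obs"]["eef_pos"])
E
python3 meas.py
```

```text
funnel ((591.6784057617188, -189.17579650878906), 31.15131187438965, (358, 288, 63, 56))
handle ((553.7019653320312, -102.80049133300781), 13.001062393188477, (333, 240, 23, 32))
wheelgrey ((536.2251586914062, -131.68365478515625), 33.94480895996094, (289, 238, 74, 70))
rim ((566.2432861328125, -118.42044067382812), 71.40613555908203, (283, 206, 147, 106))
red 409.65 233.96 403 412 220 248
160 [(np.int64(322), np.int64(329)), (np.int64(401), np.int64(418))]
170 [(np.int64(325), np.int64(333)), (np.int64(396), np.int64(413))]
180 [(np.int64(325), np.int64(336)), (np.int64(394), np.int64(411))]
190 [(np.int64(325), np.int64(336)), (np.int64(393), np.int64(411))]
200 [(np.int64(324), np.int64(336)), (np.int64(392), np.int64(410))]
bin [[364, 0], [341, 111], [405, 120], [430, 7], [412, 0]]
[[0.6251, 0.1406], [0.5801, 0.0138], [0.662, -0.0088], [0.7054, 0.1227], [0.6839, 0.1333]]
[ 0.53788128 -0.08292879  0.43119449]
```

```bash
cat > gr.py <<'E'
from h import *
w=np.array([.5362,-.1317]); fu=np.array([.5917,-.1892]); lw=np.array([-.054,-.063]); lf=np.array([-.004,0])
d=fu-w; dl=lf-lw; yaw=np.arctan2(d[1],d[0])-np.arctan2(dl[1],dl[0])
G=np.array([[np.cos(yaw),-np.sin(yaw)],[np.sin(yaw),np.cos(yaw)]]); org=(w+fu)/2-G@((lw+lf)/2)
def g2w(x,y): return org+G@np.array([x,y])
def dial(c,p):
    r=rays(c,[p])[0]; o=c["T"][:3,3]
    ol=np.r_[G.T@(o[:2]-org),o[2]]; rl=np.r_[G.T@r[:2],r[2]]
    a,b=rl[1:],ol[1:]-[0,.165]; t=np.roots([a@a,2*a@b,b@b-.056**2]).real.min(); q=ol+t*rl; return q, -np.arctan2(q[1],q[2]-.165)
E
python3 - <<'E'
from gr import *; import pickle
c=pickle.load(open("w1.pkl","rb"))
print("yaw",np.degrees(yaw),"org",org,"wheel",g2w(-.054,-.063))
print("bin home",g2w(-.09,0),"pull",g2w(-.172,0),"mouth",g2w(-.12,0))
print("red",dial(c,(409.65,234)),dial(c,(411,240)))
h=onz(c,[[345,261],[341,250]],.304); print("handle top",h,[np.linalg.norm(x[:2]-g2w(-.054,-.063)) for x in h])
print("cheeks g", [(G.T@(onz(c,[p],.06)[0,:2]-org)).round(4) for p in ((336.5,190),(336.5,200),(410.5,190),(410.5,200),(324.5,190),(324.5,200))])
B=np.array([[0.6251,0.1406],[.5801,.0138],[.662,-.0088],[.7054,.1227]])
ax=((B[0]+B[3])-(B[1]+B[2])); print("bin c",B.mean(0),"front heading",np.degrees(np.arctan2(ax[1],ax[0])),np.linalg.norm(ax)/2)
E
```

```text
yaw -97.57667723172277 org [ 0.59135125 -0.19335018] wheel [ 0.53602134 -0.1315149 ]
bin home [ 0.60321801 -0.10413594] pull [ 0.61402995 -0.02285186] mouth [ 0.6071736  -0.07439786]
red (array([-0.07730419,  0.02344289,  0.21585697]), np.float64(-0.4319285356038461)) (array([-0.07066585,  0.0254727 ,  0.21487125]), np.float64(-0.47222575250551185))
handle top [[ 0.55428787 -0.10727217  0.304     ]
 [ 0.55232498 -0.09791742  0.304     ]] [np.float64(0.030354184095761974), np.float64(0.03734433362714175)]
cheeks g [array([-0.099 , -0.0437]), array([-0.0848, -0.0437]), array([-0.0983,  0.0604]), array([-0.0841,  0.0612]), array([-0.0991, -0.0605]), array([-0.085 , -0.0606])]
bin c [0.64315  0.067075] front heading 71.10711944923366 0.13650407503074768
```

Run:
```python
from gr import *
print(plan([.5535,-.1083,.34],82.4),plan([.5535,-.1083,.272],82.4))
```

```text
(array([-2.28,  1.9 ,  9.13]), array([ 0.  ,  0.02, -0.58])) (array([-2.27,  1.9 , 15.93]), array([ 0.  ,  0.02, -0.58]))
```

```bash
python3 -m handwheel '[[[1,-1,1,3,0,0,-0.6],[1,-2.3,1.9,6,0,0,-0.6],[1,-2.3,1.9,9,0,0,-0.6],[1,-2.3,1.9,12,0,0,-0.6],[1,-2.3,1.9,14,0,0,-0.6],[1,-2.3,1.9,15.9,0,0,-0.6],[1,-2.3,1.9,15.9,0,0,-0.6]]]'
python3 - <<'E'
from gr import *
o=status.get_obs(); print(o["eef_pos"],o["wrist_force"],plan([.5535,-.1083,.272],82.4))
c=cam("wrist"); cv2.imwrite("pics/w2.png",c["frame"])
E
```

```text
time_s: 2.75
eef_pos: [0.553, -0.1075, 0.2707]
eef_rot: [-0.001, 0.752, 0.659, -0.001]
wrist_force: [0.1, 0.4, -0.1]
opening: 0.998
grasp_force: 0.0
[ 0.55296459 -0.1075106   0.27067873] [ 0.06875064  0.36991751 -0.12000572] (array([-0.07,  0.06, -0.13]), array([-0.16, -0.04,  0.08]))
```

View pics/w2.png

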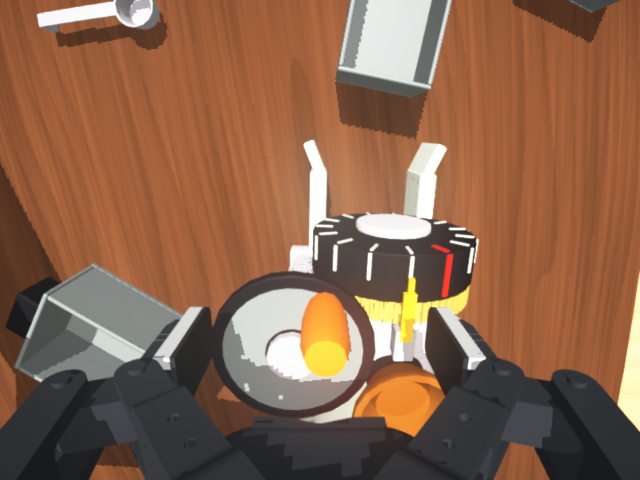

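The handle top is at (326,358), centred between the open fingers. The wheel is centred near (294,342), the red line is at (448,275), and the pointer tip is at (410,283).

```bash
python3 - <<'E'
from gr import *
c=cam("wrist"); h=onz(c,[[326,358]],.304)[0]; print(h, np.linalg.norm(h[:2]-w), np.degrees(np.arctan2(*(h[:2]-w)[::-1])))
hs=cv2.cvtColor(c["frame"],cv2.COLOR_BGR2HSV); m=((hs[...,2]<75)|((hs[...,1]<70)&(hs[...,2]>90))).astype(np.uint8)
d=(hs[...,2]<75)
L=[];
for y in range(300,385,6):
    x=np.nonzero(d[y,205:300])[0]; L+= [(205+x.min(),y)] if len(x) and y<305 or y>380 else []
print(onz(c,[[213,342],[375,342],[294,271],[293,417]],.262))
print(dial(c,(448,275)),dial(c,(411,265)))
E
python3 -m handwheel '[[[-1,0,0,0,0,0,0],[-1,0,0,0,0,0,0],[-1,0,0,0,0,0,0],[-1,0,0,0,0,0,0],[-1,0,0,0,0,0,0],[-1,0,0,0,0,0,0]]]'
```

```text
[ 0.55553911 -0.1088599   0.304     ] 0.02992776716135571 49.744832567421696
[[ 0.50037957 -0.12188585  0.262     ]
 [ 0.57681509 -0.13164342  0.262     ]
 [ 0.54422806 -0.09100929  0.262     ]
 [ 0.53143316 -0.17057411  0.262     ]]
(array([-0.07426709,  0.02681794,  0.21416094]), np.float64(-0.499391924402046)) (array([-0.08304217,  0.00249645,  0.22094433]), np.float64(-0.044594234717758925))
time_s: 3.6
eef_pos: [0.5543, -0.1071, 0.2726]
eef_rot: [0.0, 0.751, 0.66, 0.0]
wrist_force: [-0.7, 1.0, 2.9]
opening: 0.201
grasp_force: 58.5
```

```bash
python3 -m handwheel '[[[-1,0.33,-0.85,0,0,0,0],[-1,0.37,-1.75,0,0,0,0],[-1,0.14,-2.63,0,0,0,0]]]'
python3 - <<'E'
from gr import *
o=status.get_obs(); print(o["eef_pos"],o["opening"],o["grasp_force"]); c=cam("wrist")
m=cv2.inRange(cv2.cvtColor(c["frame"],cv2.COLOR_BGR2HSV),(0,170,90),(18,255,255)); print(onz(c,[[326,358]],.304)[0]); cv2.imwrite("pics/w3.png",c["frame"])
n,l,s,ce=cv2.connectedComponentsWithStats(m); print([(s[i].tolist()) for i in range(1,n) if s[i,4]>80])
E
```

```text
time_s: 3.98
eef_pos: [0.5278, -0.1028, 0.2726]
eef_rot: [0.001, 0.752, 0.66, -0.0]
wrist_force: [5.3, -6.3, 2.3]
opening: 0.206
grasp_force: 58.6
[ 0.52783447 -0.10281983  0.27263559] 0.2059861842368406 58.551281690597534
[ 0.52957117 -0.10445071  0.304     ]
[[480, 255, 13, 43, 282], [295, 291, 49, 67, 1527], [451, 399, 23, 26, 234], [421, 434, 28, 27, 170]]
```

```bash
python3 -m handwheel '[[[-1,-0.49,-0.76,0,0,0,0],[-1,-1.2,-1.33,0,0,0,0],[-1,-2.05,-1.66,0,0,0,0],[-1,-2.95,-1.7,0,0,0,0],[-1,-3.83,-1.47,0,0,0,0],[-1,-4.59,-0.98,0,0,0,0],[-1,-5.16,-0.27,0,0,0,0],[-1,-5.49,0.58,0,0,0,0],[-1,-5.53,1.48,0,0,0,0],[-1,-5.3,2.36,0,0,0,0]]]'
```

```text
time_s: 5.28
eef_pos: [0.5436, -0.1587, 0.2726]
eef_rot: [-0.0, 0.752, 0.659, -0.001]
wrist_force: [-2.6, -1.9, 7.4]
opening: 0.206
grasp_force: 59.5
```

```bash
python3 -m handwheel '[[[-1,1.2,1.33,0,0,0,0],[-1,2.95,1.7,0,0,0,0],[-1,4.59,0.98,0,0,0,0],[-1,5.49,-0.58,0,0,0,0],[-1,5.3,-2.36,0,0,0,0],[-1,4.1,-3.69,0,0,0,0],[-1,2.35,-4.06,0,0,0,0],[-1,0.71,-3.34,0,0,0,0],[-1,-0.19,-1.78,0,0,0,0],[-1,0,0,0,0,0,0]]]'
python3 - <<'E'
from gr import *
c=cam("wrist"); cv2.imwrite("pics/w4.png",c["frame"])
E
```

```text
time_s: 6.52
eef_pos: [0.5435, -0.159, 0.2725]
eef_rot: [-0.001, 0.752, 0.659, -0.001]
wrist_force: [-5.1, 7.2, 10.7]
opening: 0.204
grasp_force: 61.2
```

View pics/w4.png

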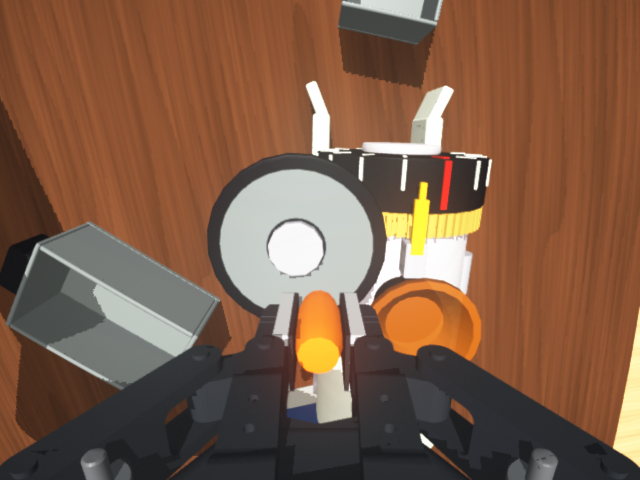

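The handle is held, the dial's red line is now at (446,183), and the adjacent white line is at (404,172). The wheel turns properly. Continuing.

```bash
python3 -m handwheel '[[[-1,1.2,1.33,0,0,0,0],[-1,2.95,1.7,0,0,0,0],[-1,4.59,0.98,0,0,0,0],[-1,5.49,-0.58,0,0,0,0],[-1,5.3,-2.36,0,0,0,0],[-1,4.1,-3.69,0,0,0,0],[-1,2.35,-4.06,0,0,0,0],[-1,0.71,-3.34,0,0,0,0],[-1,-0.19,-1.78,0,0,0,0],[-1,0,0,0,0,0,0]]]'
python3 - <<'E'
from gr import *
c=cam("wrist"); cv2.imwrite("pics/w5.png",c["frame"])
def look(f,c):
    h=cv2.cvtColor(f,cv2.COLOR_BGR2HSV); s=f[150:215,390:480].astype(int)
    r=(s[...,2]>120)&(s[...,1]<50)&(s[...,0]<50); ys,xs=np.nonzero(r); 
    wh=(s.min(2)>150); n,l,st,ce=cv2.connectedComponentsWithStats(wh.astype(np.uint8))
    for y in (170,185):
        k=ys==y-150
        if k.any(): p=(xs[k].mean()+390,y); print("red",p,dial(c,p))
    for i in range(1,n):
        if st[i,4]>25: p=ce[i]+[390,150]; print("white",p,dial(c,p))
look(cv2.imread("pics/w4.png"),c); look(c["frame"],c)
E
```

```text
time_s: 7.82
eef_pos: [0.5436, -0.159, 0.2725]
eef_rot: [-0.002, 0.752, 0.659, -0.001]
wrist_force: [-5.0, 7.9, 11.9]
opening: 0.201
grasp_force: 61.6
white [414.80566802 152.03643725] (array([-0.09250681, -0.00318282,  0.22090948]), np.float64(0.056866704770614576))
white [466.34782609 155.08695652] (array([-0.09094795,  0.02663164,  0.21426211]), np.float64(-0.4956061780016179))
white [403.51369863 174.32876712] (array([-0.08097742, -0.00824246,  0.22039009]), np.float64(0.14772355160499184))
white [476.71028037 175.18691589] (array([-0.07955985,  0.03642554,  0.20753446]), np.float64(-0.7081847797420596))
white [415.5648855  152.00381679] (array([-0.09252826, -0.00279421,  0.22093025]), np.float64(0.049917380122887316))
white [465.93577982 155.5412844 ] (array([-0.09071213,  0.02637635,  0.21439927]), np.float64(-0.49043116211332577))
white [392.07407407 173.35555556] (array([-0.08131986, -0.01407413,  0.21920257]), np.float64(0.25404770777164515))
white [470.87931034 175.07758621] (array([-0.07997721,  0.03150171,  0.21129948]), np.float64(-0.5974434437019337))
```

```bash
python3 -m handwheel '[[[-1,1.2,1.33,0,0,0,0],[-1,2.95,1.7,0,0,0,0],[-1,4.59,0.98,0,0,0,0],[-1,5.49,-0.58,0,0,0,0],[-1,5.3,-2.36,0,0,0,0],[-1,4.1,-3.69,0,0,0,0],[-1,2.35,-4.06,0,0,0,0],[-1,0.71,-3.34,0,0,0,0],[-1,-0.19,-1.78,0,0,0,0],[-1,0,0,0,0,0,0]]]'
python3 -m handwheel '[[[-1,1.2,1.33,0,0,0,0],[-1,2.95,1.7,0,0,0,0],[-1,4.59,0.98,0,0,0,0],[-1,5.49,-0.58,0,0,0,0],[-1,5.3,-2.36,0,0,0,0],[-1,4.1,-3.69,0,0,0,0],[-1,4.1,-3.69,0,0,0,0],[-1,4.1,-3.69,0,0,0,0]]]'
python3 - <<'E'
from gr import *
c=cam("wrist"); cv2.imwrite("pics/w6.png",c["frame"]); cv2.imwrite("pics/w6c.png",c["frame"])
E
```

```text
time_s: 9.12
eef_pos: [0.5436, -0.159, 0.2725]
eef_rot: [-0.002, 0.752, 0.659, -0.001]
wrist_force: [-4.6, 9.3, 11.8]
opening: 0.202
grasp_force: 61.8
time_s: 10.12
eef_pos: [0.513, -0.1142, 0.2725]
eef_rot: [0.0, 0.752, 0.659, -0.001]
wrist_force: [0.5, -2.7, 6.0]
opening: 0.202
grasp_force: 61.3
```

View pics/w6.png

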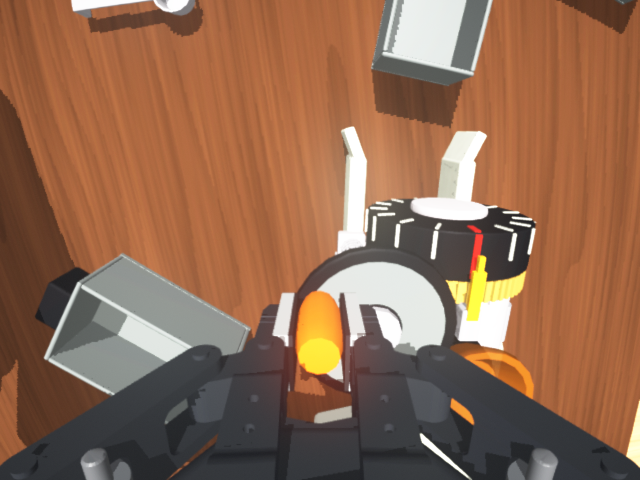

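The red line is at (476,240), close under the pointer tip (482,260), seen slightly from the left. Flanking white lines are at (436,241) and (513,245). I'll release, rise, and view it from over the dial's plane.

```bash
python3 - <<'E'
from gr import *
c=cam("wrist")
for p in((436,241),(476,240),(513,245)): print(dial(c,p))
E
python3 -m handwheel '[[[1,0,0,0,0,0,0],[1,0,0,0,0,0,0],[1,0,0,0,0,0,0],[1,0,0,-5,0,0,0],[1,0,3,-10,0,0,0],[1,-1,8,-12,0,0,0],[1,-1,8,-12,0,0,0],[1,-1,8,-12,0,0,0]]]'
python3 - <<'E'
from gr import *
c=cam("wrist"); P=np.r_[g2w(-.09,0),.215]; print(proj(c,[np.r_[g2w(-.077,0),.228],P]), (G.T@(c["T"][:2,3]-org)))
x,y=proj(c,[P])[0].astype(int); print(x,y); x=np.clip(x,100,540);y=np.clip(y,75,405)
cv2.imwrite("pics/w7.png",cv2.resize(c["frame"][y-75:y+75,x-100:x+100],None,fx=4,fy=4,interpolation=cv2.INTER_CUBIC))
E
```

```text
(array([-0.0836378 , -0.02230988,  0.21636408]), np.float64(0.409761694971038))
(array([-0.08562541, -0.00128694,  0.22098521]), np.float64(0.02298317658313296))
(array([-0.08116734,  0.02341823,  0.21586832]), np.float64(-0.4314437860098819))
time_s: 11.22
eef_pos: [0.5909, -0.1324, 0.3908]
eef_rot: [-0.001, 0.751, 0.66, -0.001]
wrist_force: [-0.0, 0.3, 1.2]
opening: 1.0
grasp_force: 0.0
[[330.31793328 203.85543463]
 [330.08275493 186.23953332]] [-0.1340867 -0.0087646]
330 186
```

View pics/w7.png

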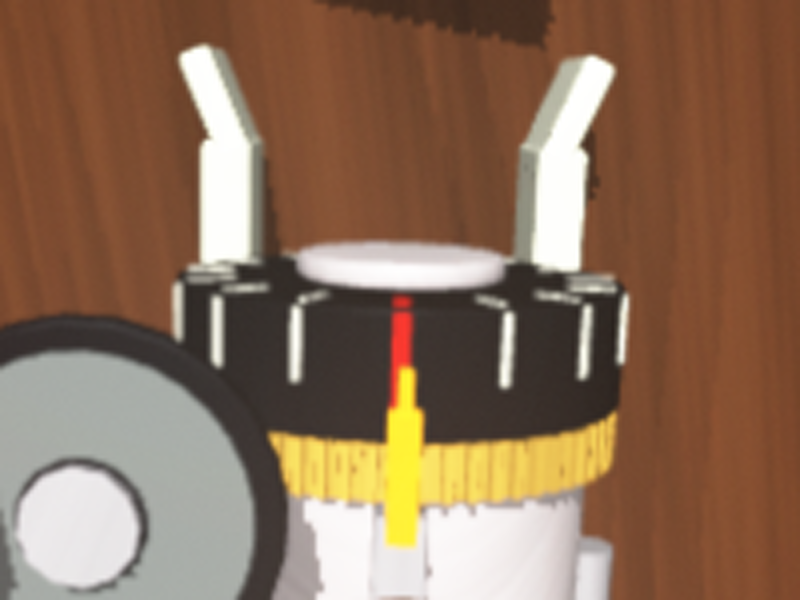

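The red line (402,350) stands under the pointer tip (407,370), about 0.7 mm off, within tolerance. Next, the bin.

Run:
```python
from gr import *
print(plan([.665,.12,.26],71.1))
```

```text
(array([25.97,  4.15, 13.12]), array([-0.14, -0.03, 11.47]))
```

```bash
python3 -m handwheel '[[[1,5,0,0,0,0,0],[1,10,1,2,0,0,3],[1,15,2,5,0,0,6],[1,20,3,8,0,0,9],[1,24,4,11,0,0,11.5],[1,26,4.1,13.1,0,0,11.5],[1,26,4.1,13.1,0,0,11.5],[1,26,4.1,13.1,0,0,11.5]]]'
python3 - <<'E'
from gr import *
import pickle
c=cam("wrist"); pickle.dump(c,open("w8.pkl","wb")); cv2.imwrite("pics/w8.png",c["frame"])
E
```

```text
time_s: 12.28
eef_pos: [0.666, 0.1183, 0.2627]
eef_rot: [0.001, 0.814, 0.581, 0.001]
wrist_force: [0.3, -0.5, 0.5]
opening: 0.995
grasp_force: 0.0
```

View pics/w8.png

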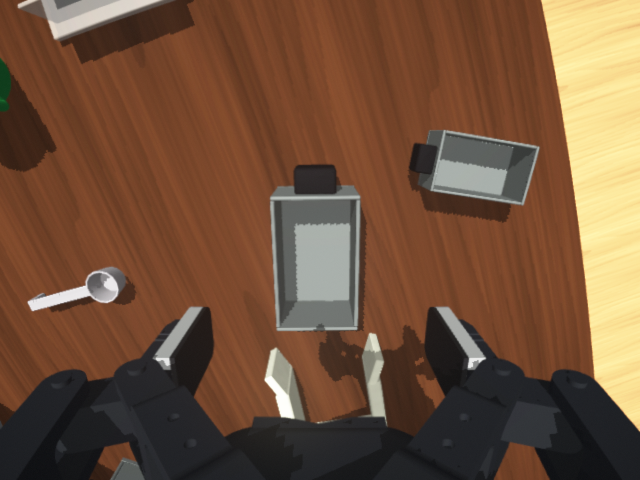

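Rim corners: (272,198), (360,198), (358,330), (277,331). Pull at (315,179), clear of everything.

Run:
```python
from gr import *
import pickle
c=pickle.load(open("w8.pkl","rb"))
B=onz(c,[(272,198),(360,198),(358,330),(277,331)],.07)[:,:2]
ax=(B[0]+B[1]-B[2]-B[3])/2; L=np.linalg.norm(ax); print(L,np.linalg.norm(B[0]-B[1]),np.linalg.norm(B[2]-B[3])); u=ax/L
cen=B.mean(0); hd=np.degrees(np.arctan2(u[1],u[0])); print("bin",cen,hd,"grinder frame",G.T@(cen-org))
pull=cen+.0825*u; print("pull",pull, "pix",onz(c,[(315,180)],.06))
print(plan([*pull,.12],hd),plan([*pull,.027],hd))
```

```text
0.13745969649568004 0.0809116582175071 0.08354546453578299
bin [0.64675498 0.06941941] 71.53008936301246 grinder frame [-0.26778057  0.02027309]
pull [0.67289153 0.14766985] pix [[0.67256248 0.14929406 0.06      ]]
(array([ 3.  , -0.38, 14.32]), array([ 0.15, -0.02, -0.55])) (array([ 3.  , -0.4 , 23.62]), array([ 0.15, -0.02, -0.55]))
```

```bash
python3 -m handwheel '[[[1,2,-0.4,5,0,0,-0.5],[1,3.1,-0.4,10,0,0,-0.5],[1,3.1,-0.4,14.5,0,0,-0.5],[1,3.1,-0.4,18,0,0,-0.5],[1,3.1,-0.4,21,0,0,-0.5],[1,3.1,-0.4,22.8,0,0,-0.5],[1,3.1,-0.4,23.6,0,0,-0.5],[1,3.1,-0.4,23.6,0,0,-0.5]]]'
python3 -m handwheel '[[[-1,0,0,0,0,0,0],[-1,0,0,0,0,0,0],[-1,0,0,0,0,0,0],[-1,0,0,0,0,0,0],[-1,0,0,0,0,0,0],[-1,0,0,0,0,0,0]]]'
python3 - <<'E'
from gr import *
o=status.get_obs(); hd=np.degrees(yaw)+180
p=np.array(o["eef_pos"]); print("tcp in G",G.T@(p[:2]-org),hd)
for x in (-.265-.0835,-.20-.0835,-.09-.0835): print(plan([*g2w(x,0),p[2]],hd,o))
E
```

```text
time_s: 13.32
eef_pos: [0.6726, 0.15, 0.0259]
eef_rot: [0.0, 0.811, 0.584, 0.0]
wrist_force: [-0.0, -0.3, -0.1]
opening: 1.003
grasp_force: 0.0
time_s: 14.08
eef_pos: [0.6729, 0.1506, 0.0263]
eef_rot: [0.0, 0.811, 0.585, 0.001]
wrist_force: [0.8, 1.1, 5.5]
opening: 0.462
grasp_force: 61.5
tcp in G [-0.35174909  0.03548764] 82.42332276827723
(array([-0.99, -3.42, -0.01]), array([  0.1 ,  -0.04, -10.86]))
(array([-7.37, -2.2 , -0.01]), array([  0.1 ,  -0.04, -10.86]))
(array([-18.17,  -0.13,  -0.02]), array([  0.1 ,  -0.04, -10.86]))
```

```bash
python3 -m handwheel '[[[-1,-0.3,-0.8,0,0,0,-2.5],[-1,-0.5,-1.7,0,0,0,-5.5],[-1,-0.8,-2.6,0,0,0,-8.5],[-1,-1,-3.4,0,0,0,-10.9],[-1,-2.6,-3.1,0,0,0,-10.9],[-1,-4.2,-2.8,0,0,0,-10.9],[-1,-4.2,-2.8,0,0,0,-10.9]]]'
python3 - <<'E'
from gr import *
import pickle
o=status.get_obs(); p=np.array(o["eef_pos"]); print("tcp in G",G.T@(p[:2]-org))
c=cam("wrist"); pickle.dump(c,open("w9.pkl","wb")); cv2.imwrite("pics/w9.png",c["frame"])
E
```

```text
time_s: 14.95
eef_pos: [0.6328, 0.1185, 0.0263]
eef_rot: [0.001, 0.752, 0.659, 0.0]
wrist_force: [-0.9, -0.4, 6.9]
opening: 0.459
grasp_force: 61.8
tcp in G [-3.14572441e-01 -3.45315967e-05]
```

View pics/w9.png

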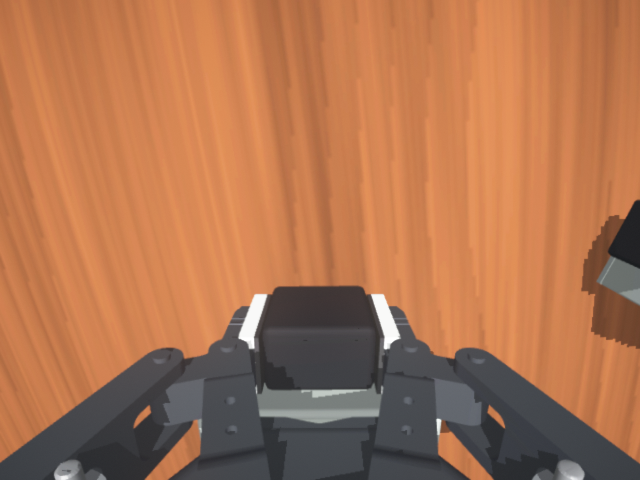

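The pull is held squarely (265–375, 290–385). Now I'll slide it in.

```bash
python3 -m handwheel '[[[-1,-1.5,0,0,0,0,0],[-1,-3,0,0,0,0,0],[-1,-4.5,0,0,0,0,0],[-1,-6,0,0,0,0,0],[-1,-6,0,0,0,0,0]]]'
python3 -m handwheel '[[[-1,-1.5,0,0,0,0,0],[-1,-3,0,0,0,0,0],[-1,-4.5,0,0,0,0,0],[-1,-6,0,0,0,0,0],[-1,-6.8,0,0,0,0,0],[-1,-6.8,0,0,0,0,0]]]'
python3 - <<'E'
from gr import *
o=status.get_obs(); p=np.array(o["eef_pos"]); print("tcp in G",G.T@(p[:2]-org), G.T@o["wrist_force"][:2],o["opening"])
E
```

```text
time_s: 15.62
eef_pos: [0.625, 0.0589, 0.0263]
eef_rot: [0.001, 0.752, 0.659, 0.0]
wrist_force: [-0.9, -1.2, 6.1]
opening: 0.461
grasp_force: 61.8
time_s: 16.38
eef_pos: [0.6161, -0.0079, 0.0263]
eef_rot: [0.001, 0.752, 0.659, 0.001]
wrist_force: [-1.3, 0.5, 7.2]
opening: 0.46
grasp_force: 61.9
tcp in G [-1.87110561e-01  8.57507710e-05] [-0.2861149  -1.35151003] 0.45992794457265684
```

```bash
python3 -m handwheel '[[[-1,-0.4,0,0,0,0,0],[-1,-0.8,0,0,0,0,0],[-1,-1,0,0,0,0,0],[-1,-1.1,0,0,0,0,0],[-1,-1.1,0,0,0,0,0]]]'
python3 -m handwheel '[[[-1,-0.1,0,0,0,0,0],[-1,-0.2,0,0,0,0,0],[-1,-0.2,0,0,0,0,0]]]'
python3 - <<'E'
from gr import *
o=status.get_obs(); p=np.array(o["eef_pos"]); print("tcp in G",G.T@(p[:2]-org), G.T@o["wrist_force"][:2],o["opening"])
E
```

```text
time_s: 17.0
eef_pos: [0.6148, -0.0174, 0.0263]
eef_rot: [0.0, 0.752, 0.659, 0.001]
wrist_force: [-0.1, 5.8, 7.3]
opening: 0.458
grasp_force: 61.8
time_s: 17.38
eef_pos: [0.6145, -0.0193, 0.0263]
eef_rot: [0.0, 0.752, 0.659, 0.001]
wrist_force: [0.4, 6.6, 7.6]
opening: 0.458
grasp_force: 61.9
tcp in G [-1.75619847e-01  8.27654445e-06] [-6.56215776 -0.51538229] 0.45773941789635797
```

```bash
python3 -m handwheel '[[[-1,-0.15,0,0,0,0,0],[-1,-0.3,0,0,0,0,0],[-1,-0.3,0,0,0,0,0]]]'
python3 -m handwheel '[[[-1,-0.15,0,0,0,0,0],[-1,-0.3,0,0,0,0,0],[-1,-0.3,0,0,0,0,0]]]'
python3 - <<'E'
from gr import *
o=status.get_obs(); p=np.array(o["eef_pos"]); print("tcp in G",G.T@(p[:2]-org), G.T@o["wrist_force"][:2],o["opening"])
E
```

```text
time_s: 17.75
eef_pos: [0.6143, -0.0211, 0.0263]
eef_rot: [-0.0, 0.752, 0.659, 0.002]
wrist_force: [2.3, 10.6, 7.2]
opening: 0.457
grasp_force: 61.8
time_s: 18.12
eef_pos: [0.6146, -0.0212, 0.0263]
eef_rot: [-0.001, 0.752, 0.659, 0.004]
wrist_force: [6.8, 22.2, 6.0]
opening: 0.463
grasp_force: 61.6
tcp in G [-0.1736931   0.00030892] [-22.88211023   3.85020702] 0.4628234507230839
```

Hard stop reached at the expected spot (TCP -0.1737, 23 N). Releasing and checking.

```bash
python3 -m handwheel '[[[-1,0.3,0,0,0,0,0],[1,0.3,0,0,0,0,0],[1,0.3,0,0,0,0,0],[1,0.3,0,0,0,0,0],[1,0.3,0,0,0,0,0],[1,0.3,0,-4,0,0,0],[1,0.5,0,-10,0,0,0],[1,2,0,-16,0,0,0]]]'
python3 -m handwheel '[[[1,3,0,-5,0,0,0],[1,3,0,-10,0,0,0],[1,3,0,-12,0,0,0],[1,3,0,-12,0,0,0],[1,3,0,-12,0,0,0]]]'
python3 - <<'E'
from gr import *
c=cam("wrist"); cv2.imwrite("pics/w10.png",c["frame"]); import pickle; pickle.dump(c,open("w10.pkl","wb"))
# expected pixels if home, and depth/edge checks
F=lambda x,y,z: np.r_[g2w(x,y),z]
print(proj(c,[F(-.16,-.042,.07),F(-.16,.042,.07),F(-.185,-.02,.06),F(-.185,.02,.06),F(-.172,0,.06)]).round(1))
h=cv2.cvtColor(c["frame"],cv2.COLOR_BGR2HSV); dark=(h[...,2]<45).astype(np.uint8)
u,v=proj(c,[F(-.172,0,.06)])[0].astype(int); n,l,s,ce=cv2.connectedComponentsWithStats(dark); i=l[v,u]; print(s[i],ce[i])
# rim front edge: scan columns upward from interior for bin at several columns
g=cv2.cvtColor(c["frame"],cv2.COLOR_BGR2GRAY)
for y in (-.036,-.03,.03,.036):
    u,v=proj(c,[F(-.16,y,.07)])[0].astype(int); print(y,u,v,h[v-26:v+12,u].tolist()[::2])
E
```

```text
time_s: 19.12
eef_pos: [0.6151, -0.0074, 0.1865]
eef_rot: [-0.0, 0.753, 0.658, -0.0]
wrist_force: [1.2, -0.1, 1.0]
opening: 1.006
grasp_force: 0.0
time_s: 19.75
eef_pos: [0.6184, 0.0229, 0.3024]
eef_rot: [-0.002, 0.752, 0.659, -0.001]
wrist_force: [0.2, 0.3, 0.0]
opening: 0.996
grasp_force: 0.0
[[283.1 259.9]
 [360.8 260.1]
 [303.5 235.2]
 [340.4 235.2]
 [321.9 246.6]]
[     0      0    640    480 250750] [319.78587039 199.37295314]
-0.036 288 259 [[11, 161, 133], [11, 158, 134], [11, 162, 134], [11, 159, 133], [10, 154, 134], [11, 105, 133], [14, 46, 134], [16, 28, 119], [36, 11, 117], [45, 9, 120], [45, 13, 122], [42, 10, 122], [54, 10, 123], [50, 12, 127], [65, 8, 185], [54, 10, 133], [30, 13, 76], [30, 14, 75], [30, 14, 75]]
-0.03 294 259 [[10, 160, 134], [10, 160, 132], [11, 159, 133], [11, 157, 133], [11, 145, 132], [36, 10, 125], [45, 9, 120], [53, 9, 119], [53, 9, 120], [48, 11, 121], [40, 13, 121], [45, 12, 123], [50, 12, 123], [48, 10, 127], [70, 8, 184], [66, 9, 139], [50, 7, 104], [48, 12, 104], [48, 12, 104]]
0.03 349 260 [[11, 157, 122], [11, 155, 120], [11, 155, 120], [11, 157, 120], [13, 55, 120], [53, 8, 125], [53, 9, 119], [45, 8, 121], [48, 10, 122], [54, 11, 121], [53, 8, 121], [54, 10, 123], [48, 10, 123], [60, 10, 157], [69, 10, 178], [60, 7, 103], [50, 7, 103], [48, 12, 104], [53, 10, 104]]
0.036 355 260 [[11, 155, 122], [11, 156, 121], [11, 154, 121], [11, 156, 124], [12, 101, 124], [15, 56, 128], [26, 14, 131], [39, 15, 120], [48, 11, 121], [50, 13, 122], [48, 10, 122], [54, 10, 123], [50, 13, 122], [60, 8, 156], [65, 9, 177], [30, 10, 79], [30, 15, 70], [30, 14, 74], [38, 13, 76]]
```

Run:
```python
from gr import *; import pickle
c=pickle.load(open("w10.pkl","rb")); f=c["frame"]; s=cv2.cvtColor(f,cv2.COLOR_BGR2HSV)
for r in (255,258,261): 
    sat=s[r,:,1]<40; x=np.nonzero(sat[265:380])[0]+265; g=[(a[0],a[-1]) for a in np.split(x,np.nonzero(np.diff(x)>1)[0]+1)]; print(r,g)
v=s[...,2].astype(int)
for y0,y1,n in((276,306,'L'),(338,368,'R')):
    xs=np.arange(y0+10 if n=='L' else y0,y1-10 if n=='R' else y1)
    rows=252+np.array([np.argmax(v[252:268,x]) for x in xs]); print(n,rows.tolist(),xs[0])
for r in (261,264,268,272,276): print(r,v[r,274:296].tolist(),v[r,350:374].tolist())
d=dial; 
b=f.astype(int); red=(b[...,2]>120)&(b[...,1]<50)&(b[...,0]<50); print("red",np.argwhere(red[280:420,280:360]).mean(0)+[280,280])
```

```text
255 [(np.int64(271), np.int64(278)), (np.int64(286), np.int64(358)), (np.int64(370), np.int64(373))]
258 [(np.int64(269), np.int64(279)), (np.int64(285), np.int64(359)), (np.int64(368), np.int64(376))]
261 [(np.int64(268), np.int64(280)), (np.int64(284), np.int64(360)), (np.int64(367), np.int64(378))]
L [261, 261, 261, 261, 261, 261, 261, 261, 261, 261, 261, 261, 261, 261, 261, 261, 261, 261, 261, 261] 286
R [261, 261, 261, 261, 261, 261, 261, 261, 261, 261, 261, 261, 261, 261, 261, 261, 261, 261, 261, 261] 338
261 [186, 162, 158, 157, 157, 158, 156, 150, 133, 124, 157, 181, 184, 184, 185, 184, 185, 184, 185, 184, 184, 184] [184, 184, 184, 184, 184, 184, 184, 184, 184, 180, 146, 126, 125, 127, 127, 137, 168, 184, 187, 187, 189, 190, 202, 226]
264 [162, 158, 159, 157, 157, 157, 157, 157, 153, 137, 148, 163, 152, 112, 88, 87, 86, 88, 103, 109, 110, 109] [102, 98, 85, 80, 80, 79, 84, 121, 151, 153, 127, 122, 125, 131, 155, 179, 188, 188, 187, 189, 189, 192, 193, 198]
268 [160, 159, 158, 158, 157, 158, 158, 157, 154, 141, 155, 170, 154, 106, 76, 72, 72, 76, 94, 103, 104, 104] [103, 96, 78, 71, 71, 74, 83, 141, 169, 164, 130, 128, 155, 179, 188, 189, 189, 189, 189, 190, 191, 193, 193, 195]
272 [217, 170, 162, 161, 160, 158, 160, 159, 155, 140, 152, 168, 155, 107, 76, 73, 74, 76, 90, 101, 105, 105] [102, 90, 78, 75, 77, 77, 86, 147, 172, 164, 144, 173, 185, 187, 188, 189, 189, 190, 191, 191, 192, 193, 194, 196]
276 [254, 249, 210, 166, 162, 162, 161, 161, 161, 161, 172, 176, 163, 113, 78, 75, 75, 76, 92, 103, 105, 105] [132, 100, 84, 79, 78, 78, 85, 147, 170, 162, 158, 178, 187, 190, 191, 190, 190, 189, 191, 194, 194, 197, 217, 251]
red [417.11764706 322.52941176]
```

```bash
python3 -c "
from bench import ctrl; print(ctrl.hand_in())"
```

```text
the job is handed in; nothing more can be done
None
```

The job is handed in, though the hand-in gave no verdict: by my last measurements the red line is within about 1 mm of the pointer, the middle-sized bin is square and fully home against the stop, and the gripper is clear of everything. I never touched the cup, box, rack or scoop.

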